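# Tip the tube rack flat and dock it at the reader

### The arm

A 7-joint arm with a two-finger parallel gripper is mounted at the origin on the work surface. World frame = base frame: x ahead of the robot, y to its left, z up, the work surface at z = 0. Lengths are in mm, angles in rad, forces in N, time in s.
With the tool pointing down it reaches from about 400 to 875 mm from the base axis. Payload 4.4 kg.
Tool frame: the origin (TCP) lies on the mounting face of the last link; the fingertips stand 173 mm ahead of it and the grasp point (between the pads) lies ahead of it (ctrl.hold_point_z is the z of the grasp point in the tool frame, in mm); z points along the fingers, y is the line along which they close (so a half turn about z gives the same grasp; the last joint's range is limited). The gripper opens to 85 mm and grips with 20 to 120 N. Pads are 22 mm wide; open, the fingers measure 114 mm over their backs; the gripper's body (76 mm by 85 mm) begins 54 mm behind the grasp point. The pads swing forward as they close: fully open they stand 13 mm farther back than shut.
Start: joints at [-1.253, 0.628, 0.038, 1.517, -0.027, 0.996, -0.02], TCP at [243.373, 602.731, 404.713] pointing down, gripper open.
Joint ranges: [-3.06, 3.06], [-0.37, 2.12], [-1.25, 1.32], [0.18, 2.47], [-1.1, 4.24], [0.23, 1.98], [-2.94, 2.94]. Speed limits (rad/s): [2.57, 2.57, 3.14, 3.14, 3.14, 3.14, 3.14].

### API

Orientations are given as a rotation vector (axis times angle).
In Python, from rig import readout, grab_frame, order, ctrl gives the robot as it stands.
- The arm moves only by the tool send_rows, never from a script. Its argument "rows" is one flat list of numbers, 7 for each row, row after row: the shift along the tool's x, y, z scaled (see below), then the turn, a rotation vector about the tool's x, y, z scaled (see below), then the opening, from 0 (shut) to 1 (fully open). A call has 1 to 20 rows; each row is the pose to reach, as a shift and turn from the pose commanded when the call began, along the tool's axes at that moment; what a row does not reach only later rows make up. The controller multiplies each number of a shift by 15 cm and each number of a turn by 90 degrees. A row lasts 1/12 s, in which the tool goes at most 41.7 mm and 7.16 degrees, less where a joint would pass 70% of its speed; a pose out of reach is approached as far as the arm can. A call with a number of a shift or a turn outside -1 to 1 is refused whole. A call with a gripper value outside its range is refused whole. The fingers move at their own pace and stop on an object; "force" is the grip in N (left out, the last holds). Time passes only in rows, so rows that repeat a pose let the fingers close. It gives the time, the measured TCP pose, the force, the opening and the grip force at its end, in the units of the state.
- readout.state(): the state, without advancing time (a new reading comes with each control period).
- grab_frame(name): name is "scene" or "side" or "wrist"; returns a dict with "img" (420x560x3 uint8, red, green, blue), "K" (3x3 intrinsics, pixels), "rvec" (rotation vector, rad) and "tvec" (3), from world to camera coordinates, as OpenCV has them; the wrist camera has in their place "T_tool_cam" (4x4, takes a point from camera to tool coordinates, whose origin is the TCP and whose axes are the flange's). Camera axes: x right, y down, z forward; pixel columns grow to the right and rows downward; lengths in mm; the calibration is good to about 2 mm. A picture is of the moment at which its call begins: read the wrist's pose just before it. There is no depth.
- order.close_job(): hands the job in; it is judged then, once.
The state is a dict: "time_s": time; "qpos": joint angles; "qd": joint speeds; "tau": joint torques, N m; "tool_pos": TCP position; "tool_rot": TCP orientation; "wrist_force": force on the tool from outside, world axes, zero at the start; "wrist_torque": the same for the moment, N m; "opening": finger opening in mm; "grasp_force": force on a finger pad.
Only numpy, scipy, OpenCV 4.12 (cv2) and the standard library are available. Lean on these libraries where they do the work, as an engineer would, in place of code of your own. Each camera call takes 0.05 s, during which the arm holds its last target. There are 200 camera calls.

### The job

One tube rack has been left standing on its long side in front of the low reader. With the fingertips only, tip it over towards the reader so that it lies flat on its open underside with the holes up, then push it along the bench until its leading long side is flush against the reader's front face, with no part of it sticking out past the ends of that face. Do not pick the rack up, do not tip it the other way, and leave everything else on the bench where it is.

Things in the scene. Friction and masses are not known exactly. Their poses are not given: they have to be found in the camera images.
- rack: The rack to tip: grey plastic, 128 x 86 x 45 mm, about 0.14 kg, standing on a long side (86 mm high). Origin: middle of the 128 x 45 side it stands on. Own axes: z up the 86 mm at the start, y along the 128 mm, x from the hole plate (x = -22.5 mm, facing roughly the robot) to the open underside (x = +22.5 mm, towards the reader). Once tipped flat: x points down, z to the reader, origin mid near side, 22 mm up.
- rack_foot (a point): middle of the long lower edge about which the rack tips (rack x = +22.5 mm, y = z = 0); stays on the bench. The 24 black dots are flush: the hole plate is solid to a fingertip. Pushed on the upper third of the plate the rack tips, and past about 36 degrees falls by itself; pushed low it slides.
- rack_edge_l (a point): point on the rack: one end of the long side that must meet the reader (rack x = 0, y = +64 mm, z = 86 mm); 22 mm above the bench once flat. After tipping, 25 to 90 mm are left to the reader and the rack is up to about 15 degrees out of square with it
- rack_edge_r (a point): the other end of that long side (rack x = 0, y = -64 mm, z = 86 mm)
- reader: low white instrument fixed to the bench, 200 mm wide (its y), 140 mm deep (its x), 50 mm high, with a dark window in its flat upright front face. Origin: middle of the lower edge of the front face; x points into the instrument (away from the robot), y along the face to the left, z up. It does not move.
- reader_face (a point): middle of the reader's front face, 22 mm above the bench, axes as the reader; the face runs 100 mm to either side of it along y
- flat_rack: bystander: another rack of the same make, already lying flat with the holes up beside the work; origin under its centre, z up, y along its 128 mm length; not to be moved
- timer: bystander: white bench timer, 60 x 70 x 22 mm, origin under its centre
- vial: bystander: small brown capped vial, 26 mm across, 48 mm high, origin under its centre
- jar: bystander: white jar, 48 mm across, 50 mm high, origin under its centre
- bottle: bystander: glass bottle, 66 mm across, 150 mm high, origin under its centre
- beaker: bystander: glass beaker, 80 mm across, 100 mm high, origin under its centre
Not all that is in view belongs to the job. What is shaped like the reader but green is not meant.

How it is judged:
By the outcome, as a careful person would: the job done as asked, in the order asked, and still so for the second after the job is handed in, with the robot touching nothing.
It also fails if it takes over 53 s, if anything falls off the work surface, if the arm or the gripper's body presses on something with over 40 N, if the wrist force passes 120 N, or if a joint passes its speed limit or range.

## Working session

There is one attempt and no reset: what is moved stays moved. The work goes in short steps, Python scripts to look and compute and a tool call to move; the robot and the scene stay as the last step left them, time stands still between calls to the robot, and variables do not carry over. Pictures are saved under pics/ and viewed, at most 10 in all, crops included, and the job is handed in when it is done.

Besides the shell and the picture viewer there is one more tool, called after "Request:" as name(argument=value, ...) on one line, values as JSON. send_rows: Moves the arm, as the interface text tells. Shifts and turns lie within -1 to 1; 1 stands for 15 cm of shift or 90 degrees of turn. Its arguments: {"type":"object","properties":{"rows":{"type":"array"},"force":{"type":"number"}},"required":["rows"]}

```bash
mkdir -p pics
cat > h.py <<'E'
import numpy as np,cv2
from rig import readout,grab_frame,order,ctrl
def snap(n,f):
    d=grab_frame(n);cv2.imwrite('pics/'+f+'.png',d['img'][:,:,::-1]);np.savez('pics/'+f+'.npz',**d);return d
def ray(d,u,v,z):
    R=cv2.Rodrigues(np.array(d['rvec'],float))[0];t=np.array(d['tvec'],float).ravel()
    c=-R.T@t;r=R.T@np.linalg.inv(d['K'])@np.array([u,v,1.]);return c+r*(z-c[2])/r[2]
E
python3 - <<'E'
from h import *
s=readout.state();print({k:np.round(s[k],3) for k in('time_s','tool_pos','tool_rot','opening')},ctrl.hold_point_z)
a=snap('scene','sc0');b=snap('side','si0')
for d in(a,b):
  R=cv2.Rodrigues(np.array(d['rvec'],float))[0];print(-R.T@np.array(d['tvec']).ravel())
E
```

```text
{'time_s': np.float64(0.0), 'tool_pos': array([243.251, 602.451, 403.784]), 'tool_rot': array([-5.990e-01, -3.084e+00,  3.000e-03]), 'opening': np.float64(85.93)} 154.70000000000002
[1123.39120495 -592.26937634  852.30431829]
[ 411.04774492 -868.84972118  997.24704387]
```

View pics/sc0.png

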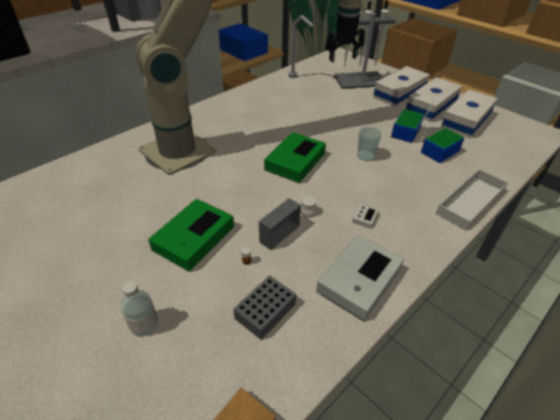

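View pics/si0.png

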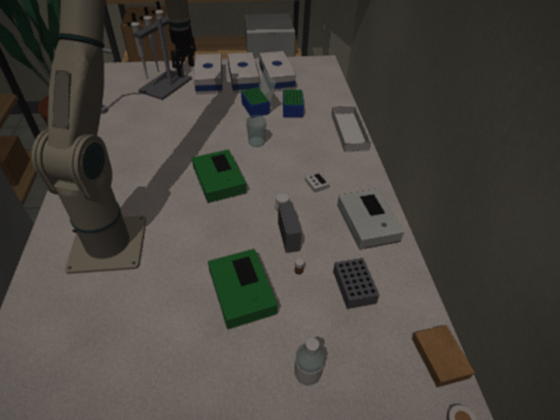

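The rack stands at scene (280,223) / side (289,225). There are three reader-shaped boxes: white at scene (361,275), green at (192,232) and green at (296,156). White fits the description and lies in front of the rack's open side. The jar is at (309,206), the vial at (246,257), and the flat rack at (265,305). I'll check in enlarged crops.

Run:
```python
import cv2
a=cv2.imread('pics/sc0.png')[185:335,220:420];cv2.imwrite('pics/c1.png',cv2.resize(a,(800,600),interpolation=cv2.INTER_CUBIC))
a=cv2.imread('pics/si0.png')[160:310,240:440];a=cv2.convertScaleAbs(a,alpha=1.5);cv2.imwrite('pics/c2.png',cv2.resize(a,(800,600),interpolation=cv2.INTER_CUBIC))
```

```text
(no output)
```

View pics/c1.png

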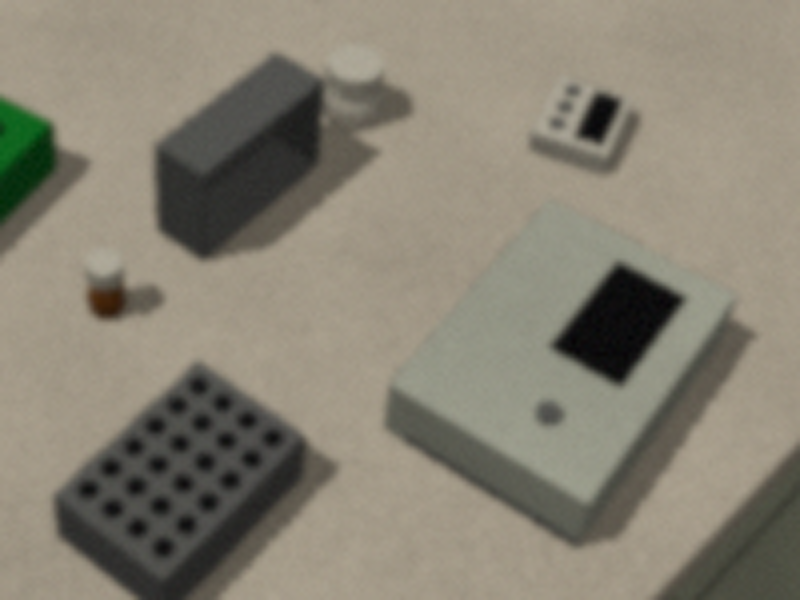

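View pics/c2.png

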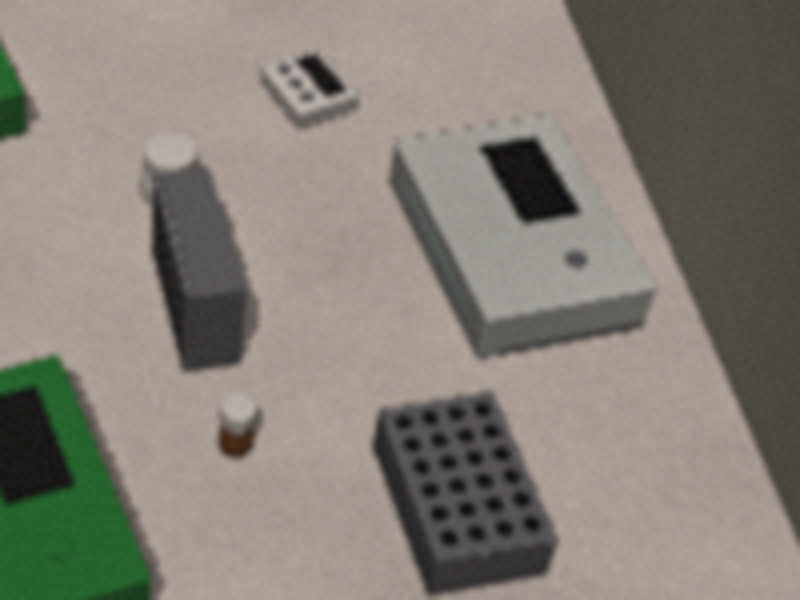

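The crops confirm it: the white reader, with its front face from c1 (553,203) to (393,385), faces the rack's open side. The rack's top corners in c1 are (158,150), (278,56), (322,88) and (205,177). The jar stands just behind its left end, and the vial is off its right end.

Run:
```python
from h import *
a=dict(np.load('pics/sc0.npz'));b=dict(np.load('pics/si0.npz'))
def S(u,v,z):return ray(a,220+(u+.5)/4-.5,185+(v+.5)/4-.5,z)[:2].round(1)
def I(u,v,z):return ray(b,240+(u+.5)/4-.5,160+(v+.5)/4-.5,z)[:2].round(1)
print('rack top',[S(*p,86) for p in[(158,150),(278,56),(322,88),(205,177)]],'bot',[S(*p,0) for p in[(158,227),(203,256)]])
print('rack top side',[I(*p,86) for p in[(160,180),(212,170),(190,293),(247,287)]],'bot',[I(*p,0) for p in[(183,368),(240,362)]])
print('reader',[S(*p,50) for p in[(553,203),(393,385),(590,503),(735,297)]],S(388,427,0),S(577,543,0))
print('reader side',[I(*p,50) for p in[(398,143),(485,318),(652,290),(545,118)]],I(485,355,0))
print('vial',S(105,258,48),I(240,403,48),'jar',S(356,58,50),I(170,150,50))
print('flat',[S(*p,45) for p in[(198,362),(60,500),(162,580),(305,440)]],[I(*p,45) for p in[(380,408),(490,393),(552,535),(425,555)]])
print('timer',S(582,108,22),I(310,83,22))
```

```text
rack top [array([544.6, -89.8]), array([532.8,  36.1]), array([577.6,  34.6]), array([584.5, -84.1])] bot [array([537.1, -85.2]), array([578.9, -80.6])]
rack top side [array([529.5,  40.1]), array([570.9,  47.6]), array([538.6, -76.9]), array([580.5, -74.9])] bot [array([536.1, -77. ]), array([580.2, -75.1])]
reader [array([739.5,  95.5]), array([766.4, -97.5]), array([899.9, -77.4]), array([871.5, 114.9])] [763.9 -93.4] [897.3 -73.3]
reader side [array([733.7, 101.8]), array([759.4, -89.8]), array([892.7, -73.9]), array([862.8, 121. ])] [768.8 -85.3]
vial [ 566.6 -157.5] [ 566.7 -150.3] jar [546.6 106.5] [546.  109.8]
flat [array([ 669. , -169.6]), array([ 686.6, -294.9]), array([ 764.9, -286.5]), array([ 755. , -162.7])] [array([ 666. , -161.6]), array([ 747.7, -155.5]), array([ 759.9, -276.9]), array([ 671.6, -284.3])]
timer [680.8 213.2] [681.9 212.3]
```

Request:
send_rows(rows=[-0.77, -0.81, 0, 0, 0, 0, 1, -0.77, -0.81, 0, 0, 0, 0, 1, -0.77, -0.81, 0, 0, 0, 0, 1, -0.77, -0.81, 0, 0, 0, 0, 1, -0.77, -0.81, 0, 0, 0, 0, 1, -0.77, -0.81, 0, 0, 0, 0, 1])

```text
time_s: 0.6
tool_pos: [306.5, 444.3, 404.8]
tool_rot: [0.607, 3.082, -0.002]
wrist_force: [0.4, 0.4, 1.1]
opening: 85.4
grasp_force: 0.0
```

Request:
send_rows(rows=[-0.77, -0.81, 0, 0, 0, 0, 1, -0.77, -0.81, 0, 0, 0, 0, 1, -0.77, -0.81, 0, 0, 0, 0, 1, -0.77, -0.81, 0, 0, 0, 0, 1, -0.77, -0.81, 0, 0, 0, 0, 1, -0.77, -0.81, 0, 0, 0, 0, 1])

```text
time_s: 1.1
tool_pos: [367.5, 289.9, 404.8]
tool_rot: [0.605, 3.083, 0.0]
wrist_force: [0.1, 0.3, 0.5]
opening: 85.6
grasp_force: 0.0
```

Request:
send_rows(rows=[-0.77, -0.81, 0, 0, 0, 0, 1, -0.77, -0.81, 0, 0, 0, 0, 1, -0.77, -0.81, 0, 0, 0, 0, 1, -0.77, -0.81, 0, 0, 0, 0, 1, -0.77, -0.81, 0, 0, 0, 0, 1, -0.77, -0.81, 0, 0, 0, 0, 1])

```text
time_s: 1.6
tool_pos: [429.2, 134.9, 404.7]
tool_rot: [0.603, 3.083, 0.001]
wrist_force: [0.5, 0.5, -0.3]
opening: 85.6
grasp_force: 0.0
```

Request:
send_rows(rows=[-0.77, -0.81, 0, 0, 0, -0.3, 1, -0.77, -0.81, 0, 0, 0, -0.3, 1, -0.77, -0.81, 0, 0, 0, -0.3, 1, -0.77, -0.81, 0, 0, 0, -0.3, 1, -0.77, -0.81, 0, 0, 0, -0.3, 1, -0.77, -0.81, 0, 0, 0, -0.3, 1])

```text
time_s: 2.1
tool_pos: [491.6, -22.0, 404.5]
tool_rot: [-0.134, 3.137, -0.001]
wrist_force: [-0.6, 0.6, -0.3]
opening: 85.3
grasp_force: 0.0
```

```bash
cat >> h.py <<'E'
from scipy.spatial.transform import Rotation as Ro
def plan(p,yaw):
    "rows numbers to bring TCP to p (mm), pointing down, tool y at yaw+90 deg"
    s=readout.state();R=Ro.from_rotvec(s['tool_rot']);y=np.radians(yaw)
    ty=np.array([-np.sin(y),np.cos(y),0]);tz=np.array([0,0,-1.]);T=Ro.from_matrix(np.c_[np.cross(ty,tz),ty,tz])
    print('t',round(s['time_s'],2),'pos',np.round(s['tool_pos'],1),'ty',R.as_matrix()[:,1].round(3),'F',np.round(s['wrist_force'],1),'q',np.round(s['qpos'],2))
    print('shift',(R.inv().apply(np.array(p)-s['tool_pos'])/150).round(3),'turn',((R.inv()*T).as_rotvec()/(np.pi/2)).round(3))
E
python3 - <<'E'
from h import *
plan([490,-20,300],4.5)
E
```

```text
t 2.1 pos [491.6 -22.  404.5] ty [-0.085  0.996 -0.   ] F [-0.6  0.6 -0.3] q [-0.01  0.4  -0.01  1.95  0.01  0.79  1.64]
shift [0.011 0.015 0.697] turn [-0.     0.001  0.004]
```

Request:
send_rows(rows=[0, 0, 1, 0, 0, 0, 1, 0, 0, 1, 0, 0, 0, 1, 0, 0, 1, 0, 0, 0, 1, 0, 0, 1, 0, 0, 0, 1, 0, 0, 1, 0, 0, 0, 1])

```text
time_s: 2.52
tool_pos: [488.0, -16.7, 250.1]
tool_rot: [0.145, -3.129, -0.004]
wrist_force: [-1.5, -0.5, 0.2]
opening: 85.2
grasp_force: 0.0
```

Request:
send_rows(rows=[0, 0, 0.12, 0, 0, 0, 1, 0, 0, 0.12, 0, 0, 0, 1, 0, 0, 0.12, 0, 0, 0, 1])

```text
time_s: 2.77
tool_pos: [490.2, -18.8, 237.4]
tool_rot: [-0.142, 3.138, 0.002]
wrist_force: [0.3, 0.4, 0.2]
opening: 85.7
grasp_force: 0.0
```

Run:
```python
from h import *
plan([520,-20,236],4.5)
d=snap('side','si1');a=cv2.resize(d['img'][150:300,220:420,::-1],(800,600),interpolation=cv2.INTER_CUBIC);cv2.imwrite('pics/c3.png',cv2.convertScaleAbs(a,alpha=1.5))
```

```text
t 2.77 pos [490.2 -18.8 237.4] ty [-0.09   0.996  0.001] F [0.3 0.4 0.2] q [-0.01  0.68 -0.01  2.09  0.01  0.37  1.63]
shift [-0.197 -0.026  0.01 ] turn [0.001 0.    0.007]
```

View pics/c3.png

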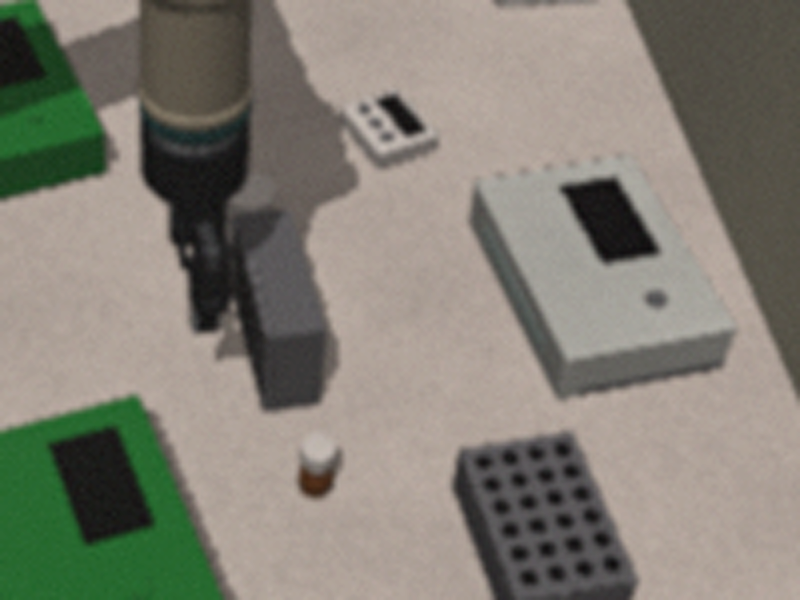

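The fingers stand behind the hole plate, with the right fingertip at c3 (205,328), and are clear of the jar and vial. I'll check the fingertip height by projection.

Run:
```python
from h import *
d=dict(np.load('pics/si1.npz'))
for z in(55,66,76,86):
  p=cv2.projectPoints(np.array([[490,-68,z],[500,-68,z]],float),d['rvec'],d['tvec'],d['K'],None)[0].reshape(-1,2)
  print(z,((p-[220,150]+.5)*4-.5).round())
```

```text
55 [[202. 356.]
 [215. 355.]]
66 [[202. 346.]
 [215. 345.]]
76 [[202. 337.]
 [216. 336.]]
86 [[202. 328.]
 [216. 327.]]
```

Request:
send_rows(rows=[-0.04, 0, 0.03, 0, 0, 0, 1, -0.08, 0, 0.03, 0, 0, 0, 1, -0.12, 0, 0.03, 0, 0, 0, 1, -0.16, 0, 0.03, 0, 0, 0, 1, -0.2, 0, 0.03, 0, 0, 0, 1, -0.23, 0, 0.03, 0, 0, 0, 1, -0.26, 0, 0.03, 0, 0, 0, 1, -0.29, 0, 0.03, 0, 0, 0, 1, -0.32, 0, 0.03, 0, 0, 0, 1, -0.34, 0, 0.03, 0, 0, 0, 1])

```text
time_s: 3.65
tool_pos: [541.2, -16.4, 232.2]
tool_rot: [-0.137, 3.138, 0.0]
wrist_force: [0.5, -1.3, 0.5]
opening: 85.4
grasp_force: 0.3
```

Run:
```python
from h import *
plan([520,-20,236],4.5)
d=snap('side','si2');a=cv2.resize(d['img'][150:300,220:420,::-1],(800,600),interpolation=cv2.INTER_CUBIC);cv2.imwrite('pics/c4.png',cv2.convertScaleAbs(a,alpha=1.5))
```

```text
t 3.65 pos [541.2 -16.4 232.2] ty [-0.087  0.996  0.   ] F [ 0.5 -1.3  0.5] q [-0.02  0.73 -0.01  1.96  0.01  0.45  1.63]
shift [ 0.143 -0.011 -0.025] turn [0.    0.    0.006]
```

View pics/c4.png

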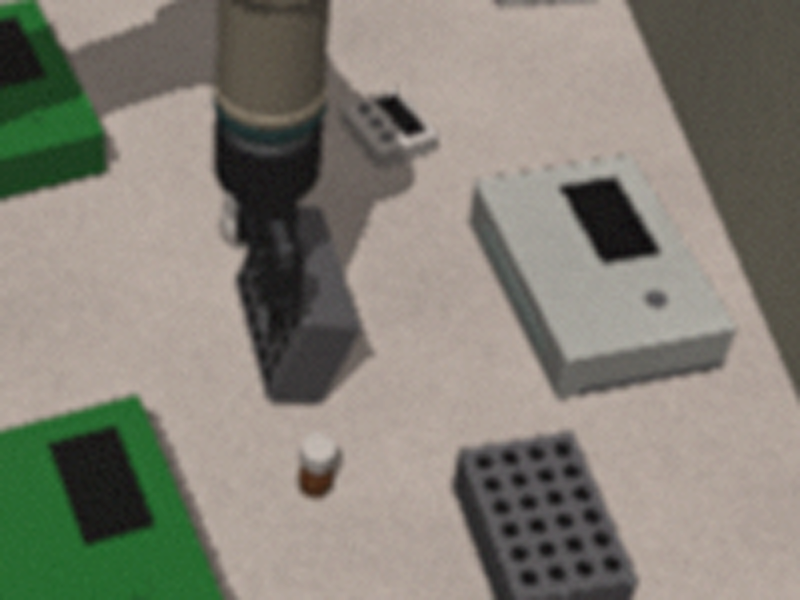

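The rack is tipping (about 20°) with its foot still at c4 (322,403). I'll continue to the fall.

Request:
send_rows(rows=[-0.03, 0, 0, 0, 0, 0, 1, -0.06, 0, 0, 0, 0, 0, 1, -0.09, 0, 0, 0, 0, 0, 1, -0.12, 0, 0, 0, 0, 0, 1, -0.15, 0, 0, 0, 0, 0, 1, -0.18, 0, 0, 0, 0, 0, 1, -0.21, 0, 0, 0, 0, 0, 1, -0.24, 0, 0, 0, 0, 0, 1, -0.24, 0, 0, 0, 0, 0, 1, -0.24, 0, 0, 0, 0, 0, 1, -0.24, 0, 0, 0, 0, 0, 1, -0.1, 0, 0, 0, 0, 0, 1, 0.1, 0, 0, 0, 0, 0, 1, 0.2, 0, 0, 0, 0, 0, 1, 0.2, 0, 0, 0, 0, 0, 1, 0.2, 0, 0, 0, 0, 0, 1])

```text
time_s: 5.03
tool_pos: [510.4, -19.2, 232.4]
tool_rot: [-0.137, 3.139, -0.0]
wrist_force: [0.6, 1.0, 0.1]
opening: 85.0
grasp_force: 0.0
```

Run:
```python
from h import *
plan([520,-20,178],7.8)
d=snap('side','si3');a=cv2.resize(d['img'][150:300,220:420,::-1],(800,600),interpolation=cv2.INTER_CUBIC);cv2.imwrite('pics/c5.png',cv2.convertScaleAbs(a,alpha=1.5))
d=snap('scene','sc3');a=cv2.resize(d['img'][185:335,220:420,::-1],(800,600),interpolation=cv2.INTER_CUBIC);cv2.imwrite('pics/c6.png',cv2.convertScaleAbs(a,alpha=1.5))
```

```text
t 5.03 pos [510.4 -19.2 232.4] ty [-0.087  0.996 -0.   ] F [0.6 1.  0.1] q [-0.01  0.71 -0.01  2.04  0.01  0.4   1.63]
shift [-0.063 -0.011  0.363] turn [-0.     0.    -0.031]
```

View pics/c6.png

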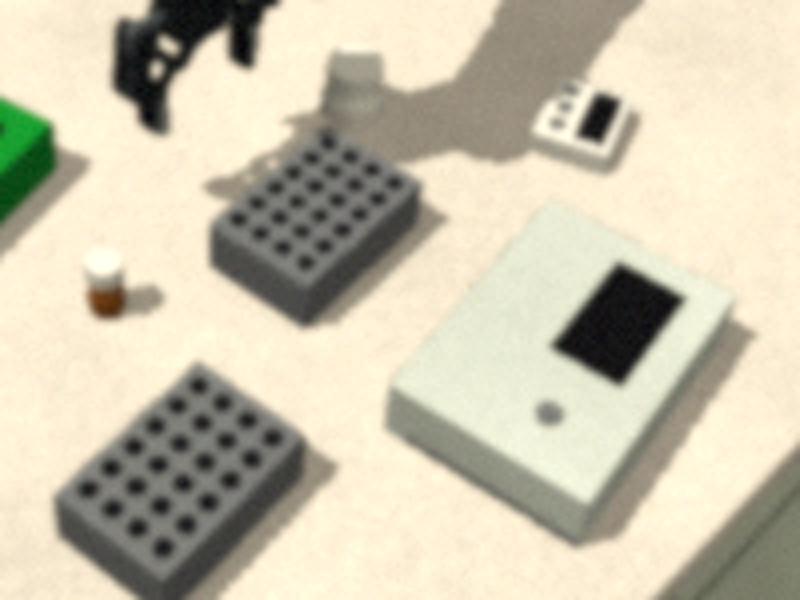

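The rack lies flat with its holes up. Its top corners in c6 are (213,230), (328,130), (420,185) and (308,290).

Run:
```python
from h import *
a=dict(np.load('pics/sc3.npz'))
def S(u,v,z):return ray(a,220+(u+.5)/4-.5,185+(v+.5)/4-.5,z)[:2].round(1)
c=[S(*p,45) for p in[(213,230),(328,130),(420,185),(308,290)]];print(c)
c=np.array(c);f=np.array([[739.5,95.5],[766.4,-97.5]]);n=np.radians(7.8);R=np.array([[np.cos(n),np.sin(n)],[-np.sin(n),np.cos(n)]])
print('in reader frame',((c-f.mean(0))@R.T).round(1))
```

```text
[array([595.4, -86.9]), array([582. ,  39.3]), array([663.3,  46.2]), array([675.6, -78. ])]
in reader frame [[-167.8  -63.7]
 [-163.9   63.1]
 [ -82.4   58.9]
 [ -87.1  -65.8]]
```

Request:
send_rows(rows=[-0.14, -0.07, 0.36, 0, 0, -0.03, 1, -0.14, -0.07, 0.36, 0, 0, -0.03, 1, -0.14, -0.07, 0.36, 0, 0, -0.03, 1, -0.14, -0.07, 0.36, 0, 0, -0.03, 1])

```text
time_s: 5.47
tool_pos: [532.9, -27.6, 177.5]
tool_rot: [0.21, -3.133, -0.0]
wrist_force: [0.3, 0.4, -0.2]
opening: 85.7
grasp_force: 0.0
```

Request:
send_rows(rows=[-0.04, 0, 0, 0, 0, 0, 1, -0.08, 0, 0, 0, 0, 0, 1, -0.12, 0, 0, 0, 0, 0, 1, -0.16, 0, 0, 0, 0, 0, 1, -0.2, 0, 0, 0, 0, 0, 1, -0.24, 0, 0, 0, 0, 0, 1, -0.28, 0, 0, 0, 0, 0, 1, -0.32, 0, 0, 0, 0, 0, 1, -0.36, 0, 0, 0, 0, 0, 1, -0.4, 0, 0, 0, 0, 0, 1, -0.44, 0, 0, 0, 0, 0, 1, -0.48, 0, 0, 0, 0, 0, 1, -0.52, 0, 0, 0, 0, 0, 1, -0.55, 0, 0, 0, 0, 0, 1, -0.58, 0, 0, 0, 0, 0, 1, -0.61, 0, 0, 0, 0, 0, 1, -0.63, 0, 0, 0, 0, 0, 1, -0.64, 0, 0, 0, 0, 0, 1, -0.65, 0, 0, 0, 0, 0, 1, -0.65, 0, 0, 0, 0, 0, 1])

```text
time_s: 7.13
tool_pos: [629.4, -14.6, 178.2]
tool_rot: [-0.211, 3.134, 0.0]
wrist_force: [-0.7, 0.8, -0.2]
opening: 85.5
grasp_force: 0.0
```

Run:
```python
from h import *
plan([654,-14,178],7.8)
d=snap('scene','sc4');a=cv2.resize(d['img'][185:335,220:420,::-1],(800,600),interpolation=cv2.INTER_CUBIC);cv2.imwrite('pics/c7.png',cv2.convertScaleAbs(a,alpha=1.4))
```

```text
t 7.13 pos [629.4 -14.6 178.2] ty [-0.134  0.991  0.   ] F [-0.7  0.8 -0.2] q [-0.01  0.9  -0.02  1.72  0.03  0.53  1.66]
shift [-0.163 -0.018  0.001] turn [ 0.     0.    -0.001]
```

View pics/c7.png

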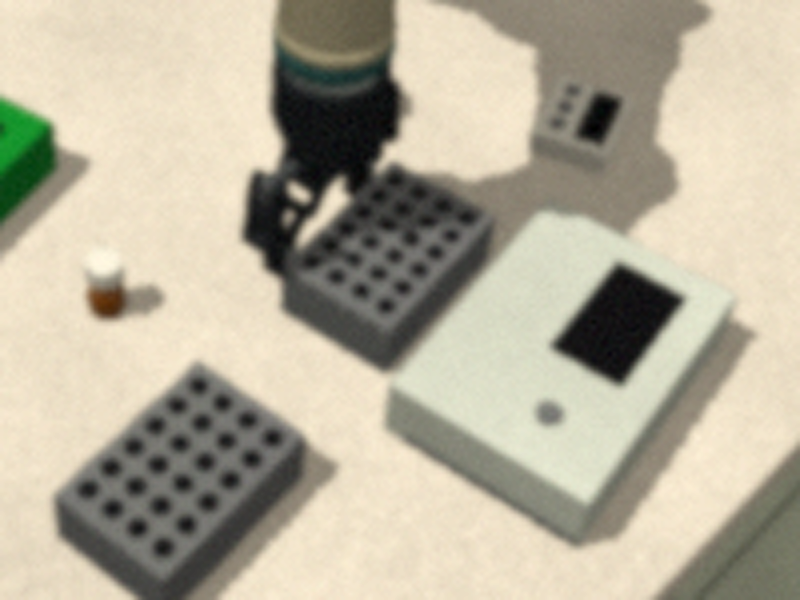

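The rack slid forward squarely. Its leading corners are now at c7 (490,215) and (388,330), with a gap still left.

Run:
```python
from h import *
a=dict(np.load('pics/sc4.npz'))
def S(u,v,z):return ray(a,220+(u+.5)/4-.5,185+(v+.5)/4-.5,z)[:2]
c=np.array([S(*p,45) for p in[(287,270),(398,163),(492,213),(388,330)]]);f=np.array([[739.5,95.5],[766.4,-97.5]]);n=np.radians(7.8);R=np.array([[np.cos(n),np.sin(n)],[-np.sin(n),np.cos(n)]])
print('in reader frame',((c-f.mean(0))@R.T).round(1))
```

```text
in reader frame [[-107.9  -60.7]
 [-106.3   67.1]
 [ -29.7   67.7]
 [ -28.1  -60.5]]
```

Request:
send_rows(rows=[-0.02, 0, 0, 0, 0, 0, 1, -0.04, 0, 0, 0, 0, 0, 1, -0.06, 0, 0, 0, 0, 0, 1, -0.08, 0, 0, 0, 0, 0, 1, -0.1, 0, 0, 0, 0, 0, 1, -0.11, 0, 0, 0, 0, 0, 1, -0.12, 0, 0, 0, 0, 0, 1, -0.12, 0, 0, 0, 0, 0, 1])

```text
time_s: 7.85
tool_pos: [647.3, -12.1, 178.2]
tool_rot: [-0.211, 3.134, 0.0]
wrist_force: [0.4, 0.0, 0.1]
opening: 85.7
grasp_force: 0.0
```

Request:
send_rows(rows=[-0.01, 0, 0, 0, 0, 0, 1, -0.02, 0, 0, 0, 0, 0, 1, -0.02, 0, 0, 0, 0, 0, 1])

```text
time_s: 8.1
tool_pos: [650.2, -11.8, 178.2]
tool_rot: [-0.211, 3.134, 0.0]
wrist_force: [-0.0, 0.4, 0.6]
opening: 85.4
grasp_force: 0.1
```

Request:
send_rows(rows=[-0.01, 0, 0, 0, 0, 0, 1, -0.01, 0, 0, 0, 0, 0, 1])

```text
time_s: 8.27
tool_pos: [650.7, -11.7, 178.1]
tool_rot: [0.211, -3.132, 0.0]
wrist_force: [-3.8, -1.3, 3.0]
opening: 85.4
grasp_force: 2.2
```

Contact has begun. I'll press a little to seat both ends.

Request:
send_rows(rows=[-0.01, 0, 0, 0, 0, 0, 1, -0.01, 0, 0, 0, 0, 0, 1, -0.01, 0, 0, 0, 0, 0, 1])

```text
time_s: 8.52
tool_pos: [651.1, -11.7, 177.9]
tool_rot: [0.211, -3.129, 0.0]
wrist_force: [-7.2, -0.8, 5.1]
opening: 85.4
grasp_force: 3.6
```

Request:
send_rows(rows=[-0.01, 0, 0, 0, 0, 0, 1, -0.01, 0, 0, 0, 0, 0, 1, -0.01, 0, 0, 0, 0, 0, 1])

```text
time_s: 8.77
tool_pos: [651.7, -11.7, 177.8]
tool_rot: [0.212, -3.126, 0.001]
wrist_force: [-8.7, -2.0, 6.4]
opening: 85.4
grasp_force: 5.0
```

Run:
```python
from h import *
s=readout.state();print(np.round(s['wrist_force'],1),np.round(s['wrist_torque'],2),np.round(s['tool_pos'],1))
d=snap('scene','sc5');a=cv2.resize(d['img'][205:295,280:400,::-1],(800,600),interpolation=cv2.INTER_CUBIC);cv2.imwrite('pics/c8.png',cv2.convertScaleAbs(a,alpha=1.4))
```

```text
[-8.7 -2.   6.4] [-0.    1.83  0.37] [651.7 -11.7 177.8]
```

View pics/c8.png

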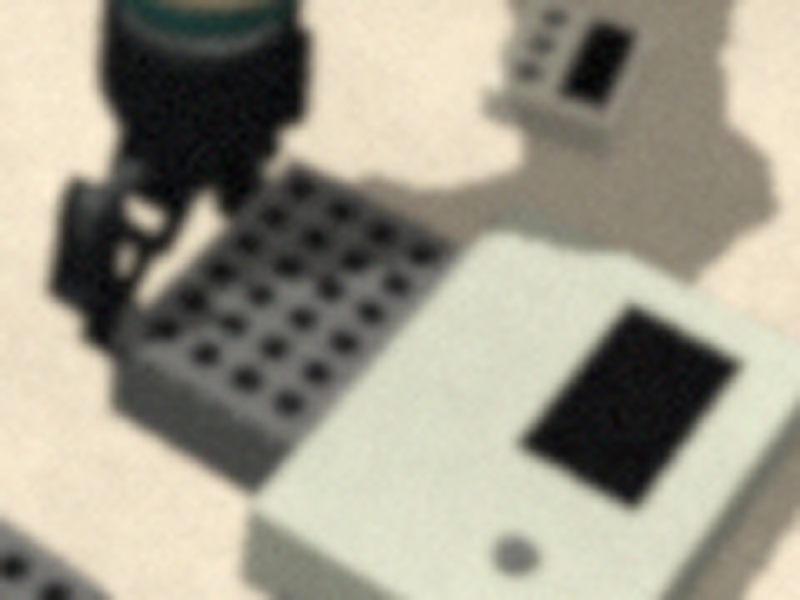

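The rack is seated against the reader and inside the ends of the face (c8 line from about (455,245) to (265,490)). The wrist torque shows the left finger taking the load, so I'll ease off and press with the right finger too, making sure that end is flush.

Request:
send_rows(rows=[0.03, 0, 0, 0, 0, 0, 1, 0.03, 0, 0, 0, 0, -0.03, 1, 0.02, 0, 0, 0, 0, -0.03, 1, 0.01, 0, 0, 0, 0, -0.03, 1, 0.0, 0, 0, 0, 0, -0.03, 1, 0.0, 0, 0, 0, 0, -0.03, 1])

```text
time_s: 9.32
tool_pos: [651.2, -12.2, 177.7]
tool_rot: [0.278, -3.119, 0.0]
wrist_force: [-12.3, -2.2, 10.1]
opening: 85.3
grasp_force: 6.3
```

Run:
```python
from h import *
s=readout.state();print(np.round(s['wrist_force'],1),np.round(s['wrist_torque'],2),np.round(s['tool_pos'],1),Ro.from_rotvec(s['tool_rot']).as_matrix()[:,1])
```

```text
[-12.3  -2.2  10.1] [-0.6   2.27 -0.59] [651.2 -12.2 177.7] [-1.76997193e-01  9.84211010e-01  8.25106465e-04]
```

Request:
send_rows(rows=[0.02, 0, 0, 0, 0, 0, 1, 0.04, 0, 0, 0, 0, 0, 1, 0.08, 0, 0, 0, 0, 0, 1, 0.2, 0, 0, 0, 0, 0, 1, 0.4, 0, 0, 0, 0, 0, 1, 0.4, 0, 0, 0, 0, 0, 1, 0.4, 0, -0.8, 0, 0, 0, 1, 0.4, 0, -0.8, 0, 0, 0, 1, 0.4, 0, -0.8, 0, 0, 0, 1, 0.4, 0, -0.8, 0, 0, 0, 1, 0.4, 0, -0.8, 0, 0, 0, 1])

```text
time_s: 10.23
tool_pos: [596.8, -21.9, 301.1]
tool_rot: [-0.284, 3.121, -0.001]
wrist_force: [-0.7, -0.2, -0.2]
opening: 85.3
grasp_force: 0.0
```

Run:
```python
from h import *
plan([600,0,300],8)
d=snap('scene','sc6');e=snap('side','si6')
a=cv2.resize(d['img'][205:295,280:400,::-1],(400,300),interpolation=cv2.INTER_CUBIC);b=cv2.resize(e['img'][180:270,300:420,::-1],(400,300),interpolation=cv2.INTER_CUBIC)
f=cv2.resize(e['img'][:,:,::-1],(400,300),interpolation=cv2.INTER_AREA);g=cv2.resize(d['img'][:,:,::-1],(400,300),interpolation=cv2.INTER_AREA)
cv2.imwrite('pics/c9.png',cv2.convertScaleAbs(np.vstack([np.hstack([a,b]),np.hstack([g,f])]),alpha=1.4))
```

```text
t 10.23 pos [596.8 -21.9 301.1] ty [-0.181  0.984 -0.001] F [-0.7 -0.2 -0.2] q [ 0.02  0.68 -0.04  1.77  0.04  0.69  1.71]
shift [-0.047  0.14   0.008] turn [-0.001  0.005  0.027]
```

View pics/c9.png

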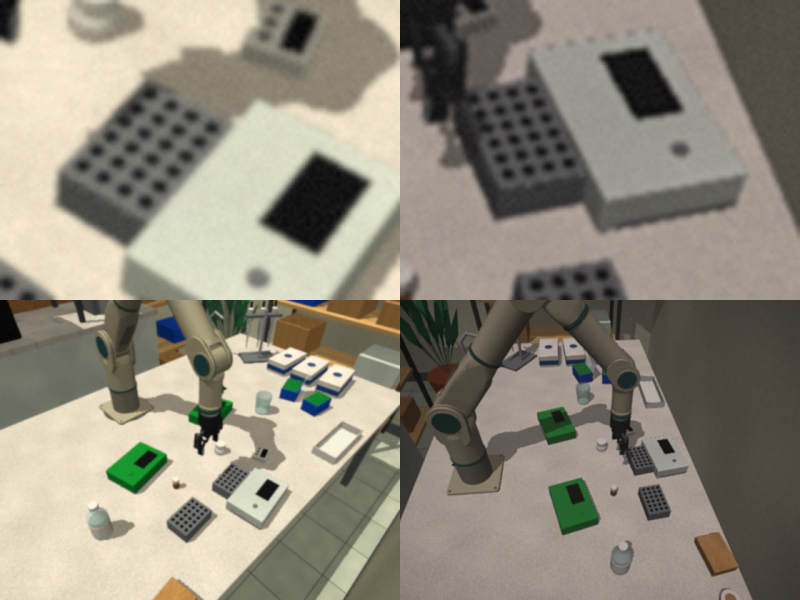

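Both views show the rack flat against the reader along its whole long side (c9 side view, seam from about (545,80) to (585,185), no light between). It lies inside the ends of the face, the bystanders have not moved, and the arm is clear.

```bash
python3 -c "
from h import *
print(order.close_job())"
```

```text
the job is handed in; nothing more can be done
None
```

The rack was tipped flat with its holes up and pushed flush against the white reader's front face, within its ends; nothing else appears moved in the final views, and the job was handed in at about 10 s with the arm clear.

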